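Offer the steel ball up to the drop tester's magnet on its loading tray

TASK

Pick up the aluminium loading tray by its black upright grip and, keeping it level enough that the loose steel ball stays in its blue pocket, bring the ball under the magnet of the ball-drop tester. Raise it gently, centred on the pole, until you feel the ball push the sprung steel pole up to about half of its 12 mm travel, and finish there, still holding the tray level and steady so that a colleague can switch the magnet on. Leave the panel meter on the tester's anvil, the bowl and the side cutters where they are.

Things in the scene. Friction and masses are not known exactly. Their poses are not given: they have to be found in the camera images.
- tray: Loose aluminium ball loading tray, 200 x 64 mm, 3 mm floor, lips 10 mm high all round, about 0.18 kg. Origin: centre of its underside. x runs along its length from the grip end (-x) to the ball end (+x), z up. It starts on the bench with the ball end away from the robot, turned up to 0.5 rad.
- tray_grip (a point): Middle of the tray's black upright grip, the place to hold: a solid block 36 mm along tray x, 24 mm across (tray y, the width to pinch), its top 63 mm above the tray's underside. This point is 40 mm above the underside, 68 mm from the tray's centre towards -x. Axes as the tray's.
- pocket (a point): Where the ball's centre sits when it is centred in its pocket: on the tray 72 mm from its centre towards +x (140 mm from the grip), 18 mm above the tray's underside. The pocket is a blue plastic ring on the tray floor, 22 mm inside, 32 mm outside, only 3 mm high: the ball can roll about 2 mm each way in it, and rolls out over it if the tray tips about 35 degrees or is jerked. Axes as the tray's.
- ball_center (a point): Centre of the loose steel ball, 30 mm diameter, 0.11 kg, lying in the tray's pocket; its top stands 33 mm above the tray's underside. It turns as it rolls.
- tester: Fixed ball-drop tester. Origin: at bench level straight under the pole's axis. Its base plate, 280 x 150 mm, 22 mm high, carries an anvil, top 34 mm above the bench, under the pole, and a 25 mm column, 0.42 m tall, 89 mm along the tester's +x and 127 mm along its +y from the pole. Bring the tray in from its free -x side, which faces the robot, turned up to 0.25 rad either way.
- drop_head: Drop head clamped to the column at a height that differs each time. Origin: on the pole's axis at the height of the unpressed pole's lower face (0.20 to 0.27 m above the bench). A black coil, 50 mm diameter, surrounds the pole 20 to 72 mm above the origin; an arm 30 mm wide, 72 to 94 mm above it, runs to the column; clamp top 105 mm above it. Nothing is over 25 mm from the axis on -x.
- pole_face (a point): Centre of the lower face of the magnet's steel pole, a flat disc 26 mm diameter looking down. It moves up with the pole when pressed. The magnet is off and does not attract.
- pole (a joint): How far the sprung pole is pushed up, m: 0 at rest, 0.012 at its solid stop. It starts to give at about 1.1 N and takes 0.13 N more for each mm: about 1.9 N half-way, 2.7 N just before the stop.
- meter: Bystander: loose black square panel meter, 72 x 72 mm, 36 mm high, lying face up on the anvil straight under the pole, its top 70 mm above the bench. Origin: centre of its underside.
- bowl: Bystander: loose black plastic bowl with blue wire ferrules, 96 mm diameter, 42 mm high, on the bench at the robot's right. Origin: centre of its underside.
- cutters: Bystander: loose side cutters with red handles lying flat across in front of the robot, 150 mm long, 13 mm high. Origin: middle of its underside.
Things that resemble listed ones, but are neither listed nor needed, are in the scene too. Several things have the shape of the tray; the one meant has the colours described above.

How it is judged (in metres and radians):
On the way, in this order (a step that is already met when the one before it is completed fails the run):
1. the tray is lifted off the bench in the fingers, the ball in its pocket (height (world z) of tray above 0.04 m and contact force between the fingers and tray above 1 N and distance between ball_center and pocket below 0.012 m), for 0.2 s.
2. the ball on its tray touches the pole (contact force between ball and drop_head above 0.3 N and distance between ball_center and pocket below 0.012 m), for 0.1 s.
At the end, for the whole second after the job is handed in: The fingers still hold the tray in the air, tilted less than 0.12 rad (7 degrees) and still (under 20 mm/s), touching nothing but the ball and the gripper; the ball is in its pocket, within 8 mm of the pole's axis, and holds the pole pressed in by 2.5 to 9.5 mm (value of joint pole between 0.0025 and 0.0095 m and contact force between ball and drop_head above 0.5 N and horizontal distance between ball_center and pole_face below 0.008 m and distance between ball_center and pocket below 0.012 m and angle between tray's own z axis and vertical below 0.12 rad and height (world z) of tray above 0.14 m and contact force between the fingers and tray above 1 N and contact force between tray and tester below 0.1 N and contact force between tray and drop_head below 0.1 N and contact force between tray and meter below 0.1 N and linear speed of tray below 0.02 m/s and angular speed of tray below 0.15 rad/s); the arm keeps its last pose, push and grip.
It fails at once if the ball leaves its pocket on the tray (distance between ball_center and pocket above 0.018 m).
It fails at once if the ball or tray is driven hard against the magnet (over 12 N) (contact force between any of ball, tray and drop_head above 12 N).
It fails at once if the meter, bowl or side cutters are moved more than 20 mm (distance of any of meter, bowl, cutters from where it was at the start of the episode above 0.02 m).
It also fails if it takes over 67 s, if anything falls off the work surface, if the arm or the gripper's body presses on something with over 40 N, if the wrist force passes 120 N, or if a joint passes its speed limit or range.

ROBOT

A 6-joint arm with a two-finger parallel gripper is mounted at the origin on the work surface. World frame = base frame: x ahead of the robot, y to its left, z up, the work surface at z = 0. Lengths are in m, angles in degrees, forces in N, time in s.
With the tool pointing down it reaches from about 0.35 to 0.95 m from the base axis. Payload 17.4 kg.
Tool frame: the origin (TCP) lies between the finger pads; the fingertips stand 11 mm ahead of it and the grasp point (between the pads) lies 8 mm behind it; z points along the fingers, y is the direction in which the jaws open and shut (so a half turn about z gives the same grasp; the last joint's range is limited). The gripper opens to 93 mm and grips with 3 to 60 N. Pads are 15 mm wide; open, the fingers measure 128 mm over their backs; the gripper's body (75 mm by 188 mm) begins 65 mm behind the grasp point.
Start: joints at [-74.072, 6.646, 82.598, -0, 90.757, -2.166], TCP at [0.21, -0.642, 0.23] pointing down, gripper open.
Joint ranges: [-162.19, 162.19], [-47.58, 125.68], [4.15, 143.07], [-65.23, 245.23], [0.69, 171.88], [-170.13, 170.13]. Speed limits (degrees/s): [108.29, 108.29, 127.2, 180, 180, 180].

INTERFACE

Orientations are given as [roll, pitch, yaw] about the fixed x, y, z axes, in that order (R = Rz(yaw) Ry(pitch) Rx(roll)).
In Python, from cell import sensors, viewer, manip gives the robot as it stands.
- The arm moves only by the tool arm_command, never from a script. Its argument "series" is text: rows parted by semicolons, each of 7 numbers parted by spaces: the opening, from -1 (shut) to 1 (fully open), so that 0 is half open, then the shift along the world's x, y, z in m, then the turn, a rotation vector about the world's x, y, z in degrees. A call has exactly 5 rows; each row is the pose to reach, as a shift and turn from the pose commanded when the call began; what a row does not reach only later rows make up. A row lasts 1/10 s, in which the tool goes at most 50 mm and 8.59 degrees, less where a joint would pass 70% of its speed; a pose out of reach is approached as far as the arm can. A call with a gripper value outside its range is refused whole. The fingers move at their own pace and stop on an object; the grip force is fixed at half the most. Time passes only in rows, so rows that repeat a pose let the fingers close, or fill a call up. It gives the time, the measured TCP pose, the force and the opening at its end, in the units of the state.
- sensors.observe(): the state, without advancing time (a new reading comes with each control period).
- viewer.read_camera(name): name is "scene" or "side" or "wrist"; returns (picture, depth): 480x640x3 uint8, blue, green, red; 480x640 float32, m along the optical axis (not along the pixel's ray), 0 where there is no reading.
- viewer.get_calibration(name): a dict with "intrinsics" (3x3 intrinsics, pixels), "k1" (the pictures are not rectified: a ray, as slopes to the right and down, at radius r is drawn at 1 + k1 r^2 times it, then the intrinsics apply), "extrinsics" (4x4, takes a point from camera to world coordinates). Camera axes: x right, y down, z forward; pixel columns grow to the right and rows downward; lengths in m; the calibration is good to about 2 mm. A picture is of the moment at which its call begins: read the wrist's pose just before it. get_calibration takes no time and is no camera call; for the wrist camera it gives the pose at the moment of the call.
- manip.job_done(): hands the job in, once; it reports no verdict.
The state is a dict: "t": time; "joints": joint angles; "joint_vel": joint speeds; "effort": joint torques, N m; "eef_pos": TCP position; "eef_rot": TCP orientation; "wrist_force": force on the tool from outside, world axes, zero at the start; "moment": the same for the moment, N m; "finger_gap": finger opening in m.
Only numpy, scipy, OpenCV 4.12 (cv2) and the standard library are available. Lean on these libraries where they do the work, as an engineer would, in place of code of your own. Each camera call takes 0.05 s, during which the arm holds its last target. There are 200 camera calls.

## Working session

There is one attempt and no reset: what is moved stays moved. The work goes in short steps, Python scripts to look and compute and a tool call to move; the robot and the scene stay as the last step left them, time stands still between calls to the robot, and variables do not carry over. Pictures are saved under pics/ and viewed, about 8 in all and at most 12, crops included, and the job is handed in when it is done.

Besides the shell and the picture viewer there is one more tool, called by a JSON object that holds its "fn" and its "kwargs". arm_command: Moves the arm, as the interface text tells. Its arguments: {"type":"object","properties":{"series":{"type":"string"}},"required":["series"]}

```bash
mkdir -p pics; ls; cat > h.py <<'E'
import numpy as np, cv2
from cell import sensors, viewer, manip
def grab(n):
    c=viewer.get_calibration(n); im,d=viewer.read_camera(n); return np.array(im),np.array(d),c
def cloud(d,c):
    K=np.array(c["intrinsics"]);v,u=np.mgrid[:480,:640]
    p=np.stack([u,v],-1).reshape(-1,1,2).astype(np.float64)
    s=cv2.undistortPoints(p,K,np.array([c["k1"],0,0,0.])).reshape(480,640,2)
    P=np.dstack([s*d[...,None],d]); T=np.array(c["extrinsics"])
    W=P@T[:3,:3].T+T[:3,3]; W[d<=0]=np.nan; return W
E
python3 - <<'E'
from h import *
for n in("scene","side"):
    im,d,c=grab(n); cv2.imwrite(f"pics/{n}0.png",im); np.savez(f"{n}0.npz",im=im,W=cloud(d,c),T=np.array(c["extrinsics"])); print(n,np.round(c["extrinsics"],3).tolist(),c["k1"],c["intrinsics"])
print(sensors.observe())
E
```

```text
pics
scene [[0.882, 0.288, -0.374, 0.894], [0.472, -0.543, 0.694, -0.733], [-0.003, -0.789, -0.615, 0.723], [0.0, 0.0, 0.0, 1.0]] -0.033588601562007096 [[473.47201755   0.         318.18595003]
 [  0.         473.47201755 245.97312386]
 [  0.           0.           1.        ]]
side [[-0.988, -0.116, 0.1, 0.444], [-0.153, 0.697, -0.701, 0.583], [0.012, -0.708, -0.707, 0.854], [0.0, 0.0, 0.0, 1.0]] 0.028470087523384313 [[465.84720285   0.         325.97119462]
 [  0.         465.84720285 232.46012076]
 [  0.           0.           1.        ]]
{'t': 0.1, 'joints': array([-7.40735319e+01,  6.67267607e+00,  8.26314934e+01, -1.45296581e-03,
        9.07569162e+01, -2.16566704e+00]), 'joint_vel': array([ 0.02109937, -0.09492459, -0.07177545,  0.03379303,  0.04115717,
       -0.01053903]), 'effort': array([ 2.70002471e-03, -7.22885871e+01, -6.23866439e+01,  7.81475566e-02,
        2.27878819e-02, -4.03746685e-05]), 'eef_pos': array([ 0.20955749, -0.64146763,  0.22896831]), 'eef_rot': array([-1.79938903e+02, -8.56546417e-04,  1.80921163e+01]), 'wrist_force': array([ 0.00449004, -0.08036436,  0.21366897]), 'moment': array([-0.03500415, -0.03466052, -0.02894317]), 'finger_gap': 0.09295144650087712}
```

View pics/scene0.png

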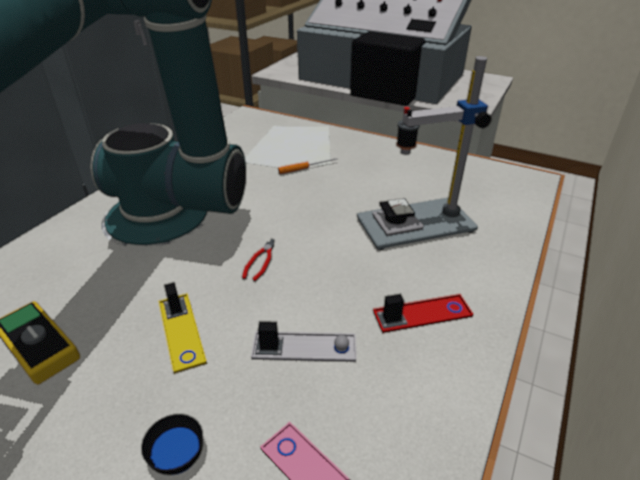

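View pics/side0.png

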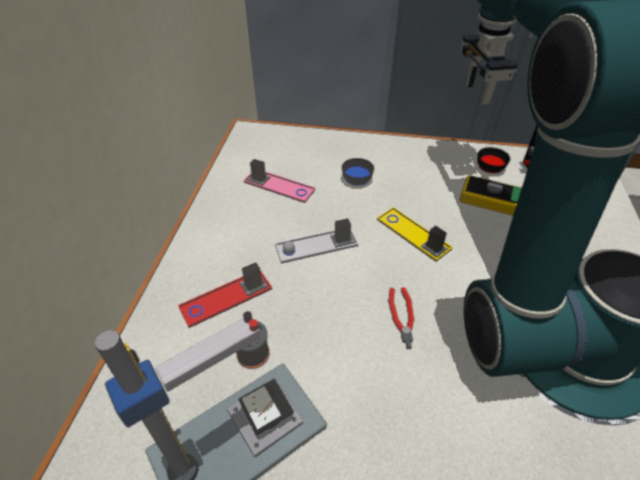

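The candidates in the scene picture are:
- the aluminium tray at (305,347), with a black grip at (268,337) and the ball at (342,343)
- the red tray at (422,312)
- the yellow tray at (182,332)
- the pink tray at (305,455)

I choose the aluminium one, as it is the only tray with a ball. The pole is at (405,150) and the coil at (407,133). In the side picture the grip is at (343,230), the ball at (289,248) and the coil at (252,345).

```bash
cat > m.py <<'E'
from h import *
D={n:np.load(f"{n}0.npz") for n in("scene","side")}
def reg(n,u0,u1,v0,v1):
    W=D[n]["W"][v0:v1,u0:u1].reshape(-1,3);I=D[n]["im"][v0:v1,u0:u1].reshape(-1,3).astype(int);return W,I
for n,g,b in(("scene",(250,290,315,360),(330,358,328,358)),("side",(325,360,212,250),(275,302,236,262))):
    W,I=reg(n,*g); m=(W[:,2]>.058)&(W[:,2]<.07); q=W[m]; r=cv2.minAreaRect((q[:,:2]*1000).astype(np.float32)); print(n,"grip top",m.sum(),r)
    W,I=reg(n,*b); m=(W[:,2]>.016)&(W[:,2]<.045); q=W[m]
    A=np.c_[2*q,np.ones(len(q))]; s=np.linalg.lstsq(A,(q**2).sum(1),rcond=None)[0]; print("ball",m.sum(),s[:3],np.sqrt(s[3]+s[:3]@s[:3]),q.mean(0),q[:,2].max())
# tester
for n,c in(("scene",(385,425,110,160)),("side",(230,275,315,370))):
    W,I=reg(n,*c); 
    for lo,hi in((.15,.20),(.2,.21),(.21,.22),(.22,.23),(.23,.24),(.24,.25),(.25,.26),(.26,.27),(.27,.28),(.28,.29),(.29,.30),(.3,.31),(.31,.32),(.32,.33),(.33,.36)):
        m=(W[:,2]>lo)&(W[:,2]<hi)
        if m.sum()>3:print(n,lo,m.sum(),np.round(np.r_[W[m].min(0),W[m].max(0)],3),I[m].mean(0).round())
# base plate top
for n,c in(("scene",(350,485,185,255)),("side",(140,335,360,480))):
    W,I=reg(n,*c); m=(W[:,2]>.015)&(W[:,2]<.028); print(n,"plate",cv2.minAreaRect((W[m][:,:2]*1000).astype(np.float32)))
    m=(W[:,2]>.064)&(W[:,2]<.076); print("meter",cv2.minAreaRect((W[m][:,:2]*1000).astype(np.float32)))
a=D["scene"]["im"][280:380,230:370];b=D["side"]["im"][210:280,265:370]
a=cv2.resize(a,(420,300));b=cv2.resize(b,(380,300));cv2.imwrite("pics/crop1.png",np.hstack([a,b]))
E
python3 m.py
```

```text
scene grip top 218 ((522.5126342773438, -245.3782958984375), (36.36955261230469, 26.43297576904297), 24.848220825195312)
ball 183 [ 0.64780316 -0.18266295  0.01995922] 0.014144071146185705 [ 0.65028661 -0.18758778  0.02723379] 0.03603392118928095
side grip top 116 ((522.1276245117188, -242.5487823486328), (36.545806884765625, 27.47723388671875), 24.783035278320312)
ball 103 [ 0.64690001 -0.17959001  0.02048968] 0.012934872202866333 [ 0.64602481 -0.17560748  0.02630022] 0.035168836593508335
scene 0.21 5 [0.6   0.227 0.218 0.611 0.244 0.22 ] [140. 144. 145.]
scene 0.22 42 [0.588 0.224 0.22  0.612 0.241 0.23 ] [86. 87. 88.]
scene 0.23 25 [0.586 0.214 0.23  0.623 0.243 0.24 ] [78. 81. 88.]
scene 0.24 94 [0.575 0.21  0.24  0.623 0.249 0.25 ] [43. 49. 62.]
scene 0.25 87 [0.576 0.213 0.25  0.622 0.246 0.26 ] [18. 19. 21.]
scene 0.26 83 [0.58  0.212 0.26  0.622 0.239 0.27 ] [13. 13. 13.]
scene 0.27 91 [0.577 0.214 0.27  0.622 0.242 0.28 ] [16. 15. 15.]
scene 0.28 83 [0.579 0.21  0.28  0.623 0.242 0.29 ] [30. 29. 27.]
scene 0.29 155 [0.574 0.213 0.29  0.632 0.25  0.3  ] [68. 67. 65.]
scene 0.
[... 595 characters left out ...]
 0.29 276 [0.575 0.218 0.29  0.615 0.278 0.3  ] [91. 92. 93.]
side 0.3 127 [0.583 0.245 0.3   0.615 0.276 0.31 ] [94. 94. 97.]
side 0.31 451 [0.583 0.232 0.31  0.623 0.276 0.32 ] [171. 169. 176.]
side 0.32 110 [0.584 0.231 0.32  0.606 0.249 0.326] [ 67.  70. 134.]
scene plate ((639.95703125, 276.43463134765625), (279.60308837890625, 154.19696044921875), 44.6198844909668)
meter ((647.1752319335938, 276.6730041503906), (203.1848907470703, 75.35066223144531), 39.181251525878906)
side plate ((637.4302978515625, 279.7093505859375), (279.2862548828125, 151.7343292236328), 44.376808166503906)
meter ((644.7198486328125, 283.19366455078125), (206.98736572265625, 73.75758361816406), 41.31140899658203)
```

```bash
python3 -c "
import cv2
im=cv2.imread('pics/scene0.png')[95:260,350:490];im2=cv2.imread('pics/side0.png')[305:480,140:340]
a=cv2.imread('pics/crop1.png');import numpy as np
b=np.hstack([cv2.resize(im,(400,300)),cv2.resize(im2,(400,300))]);cv2.imwrite('pics/crop2.png',np.vstack([a,b]))"
```

```text
(no output)
```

View pics/crop2.png

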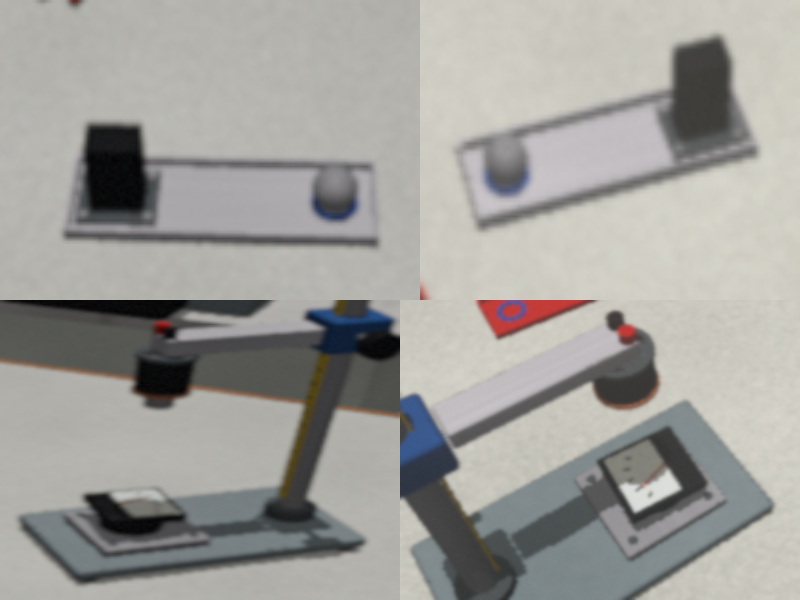

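The crop confirms the aluminium tray, with its black grip and the ball sitting in the blue ring. The pole is over the meter.

| Item | Estimate |
|---|---|
| Grip | (0.522, -0.244) |
| Tray yaw | about 25.5° |
| Pole axis | about (0.599, 0.239) |
| Pole face height | z about 0.219 |

Moving above the grip now.

{"fn": "arm_command", "kwargs": {"series": "1 0.02 0.026 0 0 0 1; 1 0.05 0.064 0 0 0 2; 1 0.08 0.102 0 0 0 4; 1 0.11 0.14 0 0 0 6; 1 0.14 0.178 0 0 0 7.4"}}

```text
t: 0.6
eef_pos: [0.3504, -0.4619, 0.2294]
eef_rot: [-180.0, 0.0, 25.6]
wrist_force: [1.1, -1.0, 0.3]
finger_gap: 0.0931
```

{"fn": "arm_command", "kwargs": {"series": "1 0.03 0.038 0 0 0 0; 1 0.06 0.076 0 0 0 0; 1 0.09 0.114 0 0 0 0; 1 0.12 0.15 0 0 0 0; 1 0.145 0.18 -0.02 0 0 0"}}

```text
t: 1.1
eef_pos: [0.4964, -0.2819, 0.2118]
eef_rot: [179.8, -0.1, 25.5]
wrist_force: [0.3, -1.1, 0.4]
finger_gap: 0.0929
```

{"fn": "arm_command", "kwargs": {"series": "1 0.02 0.025 -0.02 0 0 0; 1 0.032 0.042 -0.04 0 0 0; 1 0.032 0.042 -0.05 0 0 0; 1 0.032 0.042 -0.05 0 0 0; 1 0.032 0.042 -0.05 0 0 0"}}

```text
t: 1.6
eef_pos: [0.5263, -0.2424, 0.1603]
eef_rot: [180.0, -0.0, 25.5]
wrist_force: [-0.5, 1.1, -0.2]
finger_gap: 0.0928
```

```bash
python3 - <<'E'
from h import *
s=sensors.observe();print(s['t'],s['eef_pos'],s['eef_rot'],s['wrist_force'],s['joints'])
im,d,c=grab("wrist");W=cloud(d,c);cv2.imwrite("pics/wrist1.png",im);np.savez("wrist1.npz",im=im,W=W)
print(np.round(c["extrinsics"],3))
m=(W[...,2]>.056)&(W[...,2]<.07)&(im.max(2)<90); 
n,l,st,ce=cv2.connectedComponentsWithStats(m.astype(np.uint8))
for i in range(1,n):
    if st[i,4]>150: print(st[i],ce[i],cv2.minAreaRect((W[l==i][:,:2]*1000).astype(np.float32)))
E
```

```text
1.6 [ 0.52632803 -0.24240418  0.16025489] [ 1.79979811e+02 -1.44593788e-03  2.54578999e+01] [-0.50153902  1.06577903 -0.23395189] [-2.72453713e+01 -3.72035774e+00  9.96192614e+01 -1.11425432e-02
  8.40841597e+01  3.72978759e+01]
[[ 0.43  -0.869 -0.246  0.595]
 [-0.903 -0.414 -0.116 -0.211]
 [-0.001  0.272 -0.962  0.315]
 [ 0.     0.     0.     1.   ]]
[ 307  228   38   54 1954] [325.74053224 254.85926305] ((522.652099609375, -244.73757934570312), (35.15443420410156, 24.03937339782715), 26.2624454498291)
```

View pics/wrist1.png

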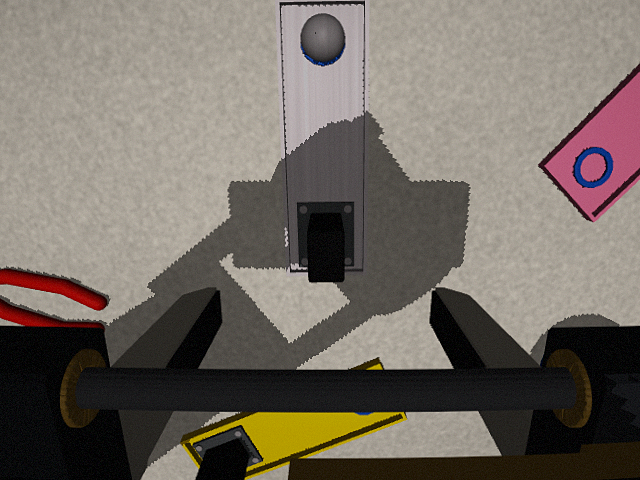

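The wrist view shows the ball in its blue ring at (322,38) and the grip at (326,250), between the open jaws. The measured grip is at (0.523, -0.245) with yaw 26.3°. Descending, about 7 mm on the ball side of the grip centre to reduce the torque.

{"fn": "arm_command", "kwargs": {"series": "1 0.002 0 -0.03 0 0 0.8; 1 0.002 0 -0.06 0 0 0.8; 1 0.002 0 -0.09 0 0 0.8; 1 0.002 0 -0.11 0 0 0.8; 1 0.002 0 -0.125 0 0 0.8"}}

```text
t: 2.15
eef_pos: [0.5283, -0.2424, 0.0342]
eef_rot: [180.0, -0.0, 26.2]
wrist_force: [-0.4, 0.2, 0.7]
finger_gap: 0.0927
```

{"fn": "arm_command", "kwargs": {"series": "1 0 0 0 0 0 0; 0.3 0 0 0 0 0 0; 0 0 0 0 0 0 0; -0.3 0 0 0 0 0 0; -0.6 0 0 0 0 0 0"}}

```text
t: 2.65
eef_pos: [0.5289, -0.2418, 0.0354]
eef_rot: [180.0, -0.0, 26.3]
wrist_force: [0.2, 0.2, -0.3]
finger_gap: 0.0654
```

{"fn": "arm_command", "kwargs": {"series": "-0.8 0 0 0 0 0 0; -1 0 0 0 0 0 0; -1 0 0 0 0 0 0; -1 0 0 0 0 0 0; -1 0 0 0 0 0 0"}}

```text
t: 3.15
eef_pos: [0.5286, -0.2416, 0.0346]
eef_rot: [-180.0, -0.0, 26.3]
wrist_force: [-0.6, -0.4, -0.1]
finger_gap: 0.0253
```

{"fn": "arm_command", "kwargs": {"series": "-1 0 0 0 0 0 0; -1 0 0 0 0 0 0; -1 0 0 0 0 0 0; -1 0 0 0 0 0 0; -1 0 0 0.001 0 0 0"}}

```text
t: 3.65
eef_pos: [0.5284, -0.2415, 0.0353]
eef_rot: [-180.0, 0.0, 26.3]
wrist_force: [-0.2, 0.4, -3.4]
finger_gap: 0.0239
```

{"fn": "arm_command", "kwargs": {"series": "-1 0 0 0.002 0 0 0; -1 0 0 0.005 0 0 0; -1 0 0 0.009 0 0 0; -1 0 0 0.014 0 0 0; -1 0 0 0.018 0 0 0"}}

```text
t: 4.15
eef_pos: [0.5287, -0.2417, 0.0543]
eef_rot: [180.0, -0.0, 26.3]
wrist_force: [-0.3, 0.1, -4.4]
finger_gap: 0.0238
```

{"fn": "arm_command", "kwargs": {"series": "-1 0 0 0.004 0 0 0; -1 0 0 0.008 0 0 0; -1 0 0 0.012 0 0 0; -1 0 0 0.015 0 0 0; -1 0 0 0.016 0 0 0"}}

```text
t: 4.65
eef_pos: [0.5287, -0.2417, 0.0701]
eef_rot: [180.0, -0.0, 26.3]
wrist_force: [0.0, -1.1, -4.0]
finger_gap: 0.0235
```

```bash
cat > t.py <<'E'
from h import *
import sys
# tray pose from wrist: ball sphere fit + tray floor plane (aluminium pixels), in world
def run(tag):
    s=sensors.observe(); im,d,c=grab("wrist");W=cloud(d,c);cv2.imwrite(f"pics/{tag}.png",im);np.savez(tag+".npz",im=im,W=W)
    R=cv2.Rodrigues(np.array([0,0,np.radians(s['eef_rot'][2])]))[0]; L=(W-s['eef_pos'])@R  # tool-yaw frame: x along tray
    fl=(L[...,0]>.025)&(L[...,0]<.105)&(abs(L[...,1])<.022)&(L[...,2]<-.01)&(L[...,2]>-.07)
    q=L[fl]; A=np.c_[q[:,:2],np.ones(len(q))]; k=np.linalg.lstsq(A,q[:,2],rcond=None)[0]
    r=q[:,2]-A@k; g=abs(r)<.003; k=np.linalg.lstsq(A[g],q[g,2],rcond=None)[0]
    print("t",s['t'],"tcp",s['eef_pos'].round(4),s['eef_rot'].round(2),"F",s['wrist_force'].round(2),"M",s['moment'].round(3),"gap",round(s['finger_gap'],4))
    print("floor n",fl.sum(),g.sum(),"slope x,y deg",np.degrees(np.arctan(k[:2])).round(2),"z at tcp",k[2].round(4))
    h=L[...,2]-(L[...,:2]@k[:2]+k[2])
    b=(h>.008)&(h<.036)&(abs(L[...,0]-.133)<.03)&(abs(L[...,1])<.025); q=L[b]
    def res(p): return np.linalg.norm(q-p,axis=1)-.015
    from scipy.optimize import least_squares
    o=least_squares(res,[.133,0,q[:,2].max()-.015],loss="soft_l1",f_scale=.001); p=o.x
    print("ball n",b.sum(),"local",p.round(4),"world",(R@p+s['eef_pos']).round(4),"above floor",(p[2]-p[:2]@k[:2]-k[2]).round(4))
run(sys.argv[1])
E
python3 t.py w2
```

```text
t 4.65 tcp [ 0.5287 -0.2417  0.0701] [ 1.7998e+02 -1.0000e-02  2.6300e+01] F [ 0.   -1.07 -3.99] M [-0.151  0.207  0.017] gap 0.0235
floor n 17783 17783 slope x,y deg [-0.05  0.05] z at tcp -0.0319
ball n 768 local [ 0.133  -0.0002 -0.0166] world [ 0.648  -0.183   0.0534] above floor 0.0154
```

The grasp is level (slope 0°), with no slip and the ball in its pocket. Carrying it with smooth ramps to a standoff in front of the head.

{"fn": "arm_command", "kwargs": {"series": "-1 -0.001 0.004 0.001 0 0 -0.3; -1 -0.003 0.011 0.003 0 0 -0.8; -1 -0.006 0.023 0.006 0 0 -1.5; -1 -0.010 0.038 0.009 0 0 -2.4; -1 -0.015 0.056 0.014 0 0 -3.4"}}

```text
t: 5.2
eef_pos: [0.5131, -0.1844, 0.0836]
eef_rot: [-180.0, 0.0, 22.8]
wrist_force: [0.1, 0.8, -3.0]
finger_gap: 0.0238
```

{"fn": "arm_command", "kwargs": {"series": "-1 -0.005 0.019 0.005 0 0 -1; -1 -0.010 0.038 0.009 0 0 -2; -1 -0.015 0.056 0.014 0 0 -3; -1 -0.020 0.075 0.019 0 0 -4; -1 -0.025 0.094 0.023 0 0 -5"}}

```text
t: 5.7
eef_pos: [0.488, -0.0901, 0.1071]
eef_rot: [180.0, -0.0, 17.8]
wrist_force: [0.5, -0.3, -3.5]
finger_gap: 0.0238
```

{"fn": "arm_command", "kwargs": {"series": "-1 -0.005 0.019 0.005 0 0 -1; -1 -0.010 0.038 0.009 0 0 -2; -1 -0.015 0.056 0.014 0 0 -3; -1 -0.020 0.075 0.019 0 0 -4; -1 -0.025 0.094 0.023 0 0 -5"}}

```text
t: 6.2
eef_pos: [0.4628, 0.0038, 0.1301]
eef_rot: [-180.0, -0.0, 12.8]
wrist_force: [0.3, 0.9, -3.3]
finger_gap: 0.024
```

{"fn": "arm_command", "kwargs": {"series": "-1 -0.005 0.019 0.005 0 0 -1; -1 -0.010 0.038 0.009 0 0 -2; -1 -0.015 0.056 0.014 0 0 -3; -1 -0.020 0.075 0.019 0 0 -4; -1 -0.025 0.094 0.023 0 0 -5"}}

```text
t: 6.7
eef_pos: [0.4377, 0.0976, 0.1531]
eef_rot: [-180.0, -0.0, 7.8]
wrist_force: [1.1, 0.4, -2.4]
finger_gap: 0.0239
```

{"fn": "arm_command", "kwargs": {"series": "-1 -0.005 0.019 0.005 0 0 -1; -1 -0.010 0.038 0.009 0 0 -2; -1 -0.015 0.056 0.014 0 0 -3; -1 -0.020 0.075 0.019 0 0 -4; -1 -0.025 0.094 0.023 0 0 -5"}}

```text
t: 7.2
eef_pos: [0.4126, 0.1915, 0.1761]
eef_rot: [-180.0, -0.0, 2.8]
wrist_force: [-0.2, -0.1, -3.0]
finger_gap: 0.0243
```

{"fn": "arm_command", "kwargs": {"series": "-1 -0.004 0.015 0.004 0 0 -0.9; -1 -0.008 0.028 0.007 0 0 -1.7; -1 -0.010 0.038 0.010 0 0 -2.3; -1 -0.012 0.045 0.012 0 0 -2.7; -1 -0.014 0.049 0.013 0 0 -2.9"}}

```text
t: 7.7
eef_pos: [0.399, 0.24, 0.1889]
eef_rot: [-180.0, -0.0, 0.0]
wrist_force: [0.5, -0.5, -3.3]
finger_gap: 0.0241
```

```bash
python3 t.py w3; python3 - <<'E'
from h import *
D=np.load("w3.npz");W=D["W"];im=D["im"]
for lo in np.arange(.2,.33,.005):
    m=(W[...,2]>lo)&(W[...,2]<lo+.005)&(np.hypot(W[...,0]-.599,W[...,1]-.239)<.035)
    if m.sum()>5: print(lo.round(3),m.sum(),W[m].min(0).round(4),W[m].max(0).round(4))
E
```

```text
t 7.7 tcp [0.399  0.24   0.1889] [-1.7998e+02 -1.0000e-02  0.0000e+00] F [ 0.48 -0.5  -3.33] M [-0.036  0.235 -0.02 ] gap 0.0241
floor n 17757 17757 slope x,y deg [-0.1  0.1] z at tcp -0.0318
ball n 935 local [ 0.1322  0.0015 -0.0168] world [0.5312 0.2415 0.172 ] above floor 0.0152
```

View pics/w3.png

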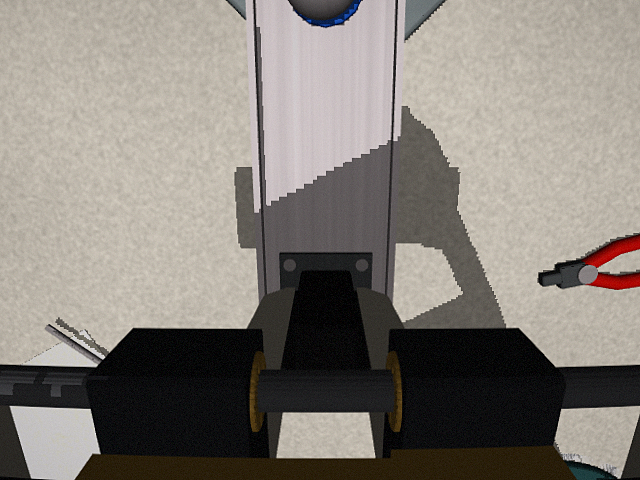

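The wrist view shows the ball in its ring at (325,5) and the tray level. The head is out of this camera's view, so I'll fit the coil axis and the ball with the two fixed cameras.

```bash
cat > p.py <<'E'
from h import *
from scipy.optimize import least_squares
import sys
def fit(q,p0,r): return least_squares(lambda p:np.linalg.norm(q[:,:len(p0)]-p,axis=1)-r,p0,loss="soft_l1",f_scale=.001).x
s=sensors.observe(); ball0=s['eef_pos']+[.133,0,-.0167] ; print(s['t'],s['eef_pos'].round(4),s['wrist_force'].round(2),"ball exp",ball0.round(4))
for n in("scene","side"):
    im,d,c=grab(n);W=cloud(d,c);cv2.imwrite(f"pics/{n}_{sys.argv[1]}.png",im)
    rr=np.hypot(W[...,0]-.599,W[...,1]-.239)
    q=W[(rr<.032)&(W[...,2]>.245)&(W[...,2]<.285)]; print(n,"coil axis",len(q),fit(q,[.599,.239],.025).round(4))
    mp=(rr<.02)&(W[...,2]>.205)&(W[...,2]<.236); q=W[mp]
    if len(q)>10: print(" pole",len(q),fit(q,[.599,.239],.013).round(4),"zmin pct",np.percentile(q[:,2],[0,3,10]).round(4))
    q=W[(rr<.03)&(W[...,2]>.228)&(W[...,2]<.25)]; print(" coil bottom z pct",np.percentile(q[:,2],[0,5,20]).round(4))
    q=W[(np.linalg.norm(W-ball0,axis=2)<.02)&(W[...,2]>ball0[2]-.003)]
    if len(q)>10: print(" ball",len(q),fit(q,ball0,.015).round(4))
E
python3 p.py a; python3 -c "
import cv2,numpy as np
a=cv2.imread('pics/scene_a.png')[90:240,330:490];b=cv2.imread('pics/side_a.png')[290:450,190:400]
cv2.imwrite('pics/ca.png',np.hstack([cv2.resize(a,(400,375)),cv2.resize(b,(400,375))]))"
```

```text
7.75 [0.399  0.2402 0.1889] [ 0.38  0.63 -2.54] ball exp [0.532  0.2402 0.1722]
scene coil axis 334 [0.5982 0.2414]
 pole 60 [0.5985 0.239 ] zmin pct [0.2189 0.2192 0.2202]
 coil bottom z pct [0.2283 0.2295 0.2395]
 ball 100 [0.5311 0.2416 0.1719]
side coil axis 411 [0.6006 0.2382]
 coil bottom z pct [0.2378 0.2392 0.241 ]
 ball 299 [0.5303 0.2421 0.1722]
```

View pics/ca.png

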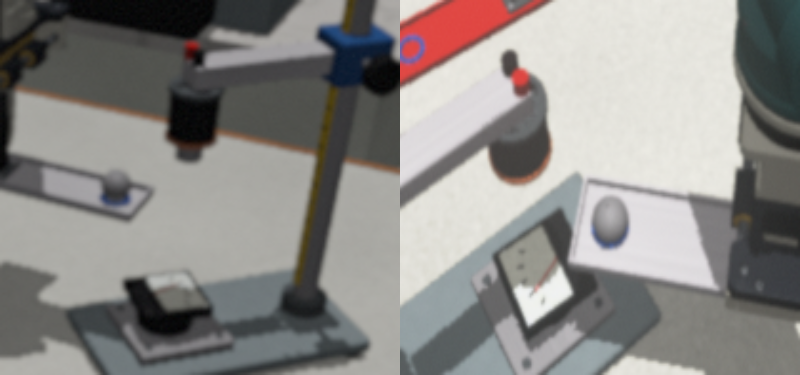

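The axis is at (0.599, 0.240) and the pole face at z about 0.219. The ball is at (0.531, 0.2415) with its top at 0.187. In the crop the ball sits in its ring, and the tray is clear of the head and the meter. Moving in.

{"fn": "arm_command", "kwargs": {"series": "-1 0.003 0 0 0 0 0; -1 0.008 0 0 0 0 0; -1 0.016 0 0 0 0 0; -1 0.025 -0.001 0 0 0 0; -1 0.034 -0.001 0 0 0 0"}}

```text
t: 8.35
eef_pos: [0.4346, 0.2381, 0.1885]
eef_rot: [180.0, 0.0, -0.0]
wrist_force: [-0.6, 0.4, -3.6]
finger_gap: 0.0241
```

{"fn": "arm_command", "kwargs": {"series": "-1 0.009 0 0 0 0 0; -1 0.018 0 0 0 0 0; -1 0.026 0 0 0 0 0; -1 0.031 0 0 0 0 0; -1 0.033 0 0 0 0 0"}}

```text
t: 8.85
eef_pos: [0.4671, 0.2383, 0.1885]
eef_rot: [180.0, 0.0, -0.0]
wrist_force: [0.7, 0.1, -2.9]
finger_gap: 0.0237
```

{"fn": "arm_command", "kwargs": {"series": "-1 0 0 0.003 0 0 0; -1 0 0 0.008 0 0 0; -1 0 0 0.013 0 0 0; -1 0 0 0.018 0 0 0; -1 0 0 0.020 0 0 0"}}

```text
t: 9.35
eef_pos: [0.4667, 0.2385, 0.2097]
eef_rot: [-180.0, -0.1, 0.0]
wrist_force: [-0.5, -0.7, -3.6]
finger_gap: 0.0237
```

{"fn": "arm_command", "kwargs": {"series": "-1 0 0 0.002 0 0 0; -1 0 0 0.004 0 0 0; -1 0 0 0.005 0 0 0; -1 0 0 0.005 0 0 0; -1 0 0 0.005 0 0 0"}}

```text
t: 9.85
eef_pos: [0.4666, 0.2384, 0.2135]
eef_rot: [180.0, 0.0, -0.0]
wrist_force: [-0.7, -0.4, -2.6]
finger_gap: 0.024
```

```bash
python3 p.py b; python3 t.py w4; python3 -c "
import cv2,numpy as np
a=cv2.imread('pics/scene_b.png')[90:190,350:470];b=cv2.imread('pics/side_b.png')[300:400,200:340]
cv2.imwrite('pics/cb.png',np.hstack([cv2.resize(a,(400,333)),cv2.resize(b,(400,333))]))"
```

```text
9.85 [0.4666 0.2384 0.2135] [-0.69 -0.42 -2.61] ball exp [0.5996 0.2384 0.1968]
scene coil axis 335 [0.5982 0.2413]
 pole 99 [0.5981 0.2399] zmin pct [0.2052 0.206  0.2069]
 coil bottom z pct [0.2281 0.2296 0.24  ]
 ball 98 [0.6001 0.2393 0.1965]
side coil axis 410 [0.6006 0.2382]
 pole 47 [0.6009 0.2376] zmin pct [0.205  0.2051 0.2053]
 coil bottom z pct [0.2372 0.2393 0.2413]
 ball 152 [0.5999 0.2393 0.1969]
t 9.95 tcp [0.4666 0.2384 0.2135] [ 1.8e+02  1.0e-02 -1.0e-02] F [-0.61 -0.81 -4.09] M [0.012 0.269 0.003] gap 0.0238
floor n 17748 17747 slope x,y deg [-0.08  0.04] z at tcp -0.0319
ball n 107 local [ 0.1345  0.0005 -0.0169] world [0.601  0.2388 0.1966] above floor 0.0152
```

View pics/cb.png

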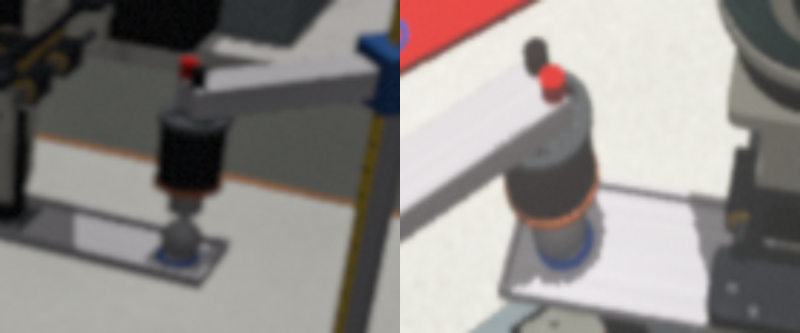

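The ball is centred at (0.600, 0.239) under the pole. The crops show it just below the pole with a gap of about 7 mm. I'll rise in small steps, averaging Fz and My at each one.

```bash
cat > f.py <<'E'
from h import *
F=[];M=[];Z=[]
for i in range(8):
    s=sensors.observe();F.append(s['wrist_force']);M.append(s['moment']);Z.append(s['eef_pos']);viewer.read_camera("wrist")
print(s['t'],"F",np.mean(F,0).round(2),"sd",np.std(F,0).round(2),"M",np.mean(M,0).round(3),"sd",np.std(M,0).round(3),"tcp",np.mean(Z,0).round(4))
E
python3 f.py
```

```text
10.35 F [ 0.14  0.23 -3.25] sd [0.27 0.4  0.5 ] M [0.033 0.237 0.006] sd [0.017 0.021 0.02 ] tcp [0.4666 0.2384 0.2136]
```

{"fn": "arm_command", "kwargs": {"series": "-1 0 0 0.001 0 0 0; -1 0 0 0.002 0 0 0; -1 0 0 0.003 0 0 0; -1 0 0 0.004 0 0 0; -1 0 0 0.005 0 0 0"}}

```text
t: 10.9
eef_pos: [0.4666, 0.2384, 0.2188]
eef_rot: [-180.0, -0.0, -0.0]
wrist_force: [-0.1, 0.0, -3.3]
finger_gap: 0.0239
```

```bash
python3 f.py
```

```text
11.25 F [-0.07  0.24 -3.24] sd [0.19 0.31 0.39] M [0.002 0.245 0.017] sd [0.03  0.035 0.023] tcp [0.4666 0.2384 0.2187]
```

{"fn": "arm_command", "kwargs": {"series": "-1 0 0 0.0005 0 0 0; -1 0 0 0.001 0 0 0; -1 0 0 0.0015 0 0 0; -1 0 0 0.002 0 0 0; -1 0 0 0.002 0 0 0"}}

```text
t: 11.8
eef_pos: [0.4666, 0.2384, 0.2207]
eef_rot: [-180.0, 0.0, -0.0]
wrist_force: [0.6, 0.5, -3.7]
finger_gap: 0.0237
```

```bash
python3 f.py
```

```text
12.15 F [ 0.17  0.21 -3.58] sd [0.48 0.48 0.42] M [0.021 0.297 0.002] sd [0.043 0.035 0.023] tcp [0.4666 0.2384 0.2206]
```

{"fn": "arm_command", "kwargs": {"series": "-1 0 0 0.0005 0 0 0; -1 0 0 0.001 0 0 0; -1 0 0 0.0015 0 0 0; -1 0 0 0.002 0 0 0; -1 0 0 0.002 0 0 0"}}

```text
t: 12.7
eef_pos: [0.4666, 0.2384, 0.2227]
eef_rot: [-180.0, -0.0, -0.0]
wrist_force: [-0.1, -0.4, -4.0]
finger_gap: 0.0237
```

```bash
python3 f.py
```

```text
13.05 F [-0.05 -0.24 -4.55] sd [0.22 0.41 0.41] M [ 0.03   0.412 -0.002] sd [0.046 0.025 0.03 ] tcp [0.4666 0.2384 0.2226]
```

Contact came at TCP z of about 0.2207. At 0.2226 the push is 1.3 N, with Fz and My agreeing. I'll rise 4 mm more towards half travel.

{"fn": "arm_command", "kwargs": {"series": "-1 0 0 0.0005 0 0 0; -1 0 0 0.001 0 0 0; -1 0 0 0.0015 0 0 0; -1 0 0 0.002 0 0 0; -1 0 0 0.002 0 0 0"}}

```text
t: 13.6
eef_pos: [0.4666, 0.2384, 0.2247]
eef_rot: [-180.0, -0.0, -0.0]
wrist_force: [0.8, 0.1, -5.2]
finger_gap: 0.0238
```

```bash
python3 f.py
```

```text
13.95 F [ 0.03  0.35 -4.8 ] sd [0.55 0.48 0.45] M [0.031 0.449 0.   ] sd [0.044 0.044 0.016] tcp [0.4666 0.2384 0.2246]
```

{"fn": "arm_command", "kwargs": {"series": "-1 0 0 0.0005 0 0 0; -1 0 0 0.001 0 0 0; -1 0 0 0.0015 0 0 0; -1 0 0 0.002 0 0 0; -1 0 0 0.002 0 0 0"}}

```text
t: 14.5
eef_pos: [0.4666, 0.2384, 0.2267]
eef_rot: [-180.0, -0.0, -0.0]
wrist_force: [-0.4, -0.3, -5.3]
finger_gap: 0.0235
```

```bash
python3 f.py; python3 t.py w5; python3 p.py c; python3 -c "
import cv2,numpy as np
a=cv2.imread('pics/scene_c.png')[90:190,350:470];b=cv2.imread('pics/side_c.png')[300:400,200:340]
cv2.imwrite('pics/cc.png',np.hstack([cv2.resize(a,(400,333)),cv2.resize(b,(400,333))]))"
```

```text
14.85 F [ 0.01 -0.   -5.31] sd [0.66 0.32 0.63] M [ 0.011  0.499 -0.008] sd [0.024 0.036 0.014] tcp [0.4666 0.2384 0.2267]
t 14.9 tcp [0.4666 0.2384 0.2266] [ 1.8e+02  0.0e+00 -1.0e-02] F [ 0.04  0.26 -4.26] M [ 0.03   0.472 -0.045] gap 0.0236
floor n 17717 17716 slope x,y deg [-0.16  0.1 ] z at tcp -0.0318
14.95 [0.4666 0.2384 0.2267] [ 0.08 -0.26 -4.95] ball exp [0.5996 0.2384 0.21  ]
scene coil axis 333 [0.5979 0.2413]
 pole 124 [0.5997 0.2384] zmin pct [0.2052 0.2066 0.2082]
 coil bottom z pct [0.2286 0.2294 0.2396]
 ball 90 [0.5997 0.2387 0.2106]
side coil axis 414 [0.6006 0.2382]
 pole 70 [0.5992 0.241 ] zmin pct [0.2058 0.2069 0.2077]
 coil bottom z pct [0.2377 0.2399 0.2415]
 ball 66 [0.5999 0.2393 0.2102]Traceback (most recent call last):
  File "t.py", line 18, in <module>
    run(sys.argv[1])
    ~~~^^^^^^^^^^^^^
  File "t.py", line 16, in run
    o=least_squares(res,[.133,0,q[:,2].max()-.015],loss="soft_l1",f_scale=.001); p=o.x
                                ~~~~~~~~~~^^
    return umr_maximum(a, axis, None, out, keepdims, initial, where)
ValueError: zero-size array to reduction operation maximum which has no identity
```

View pics/cc.png

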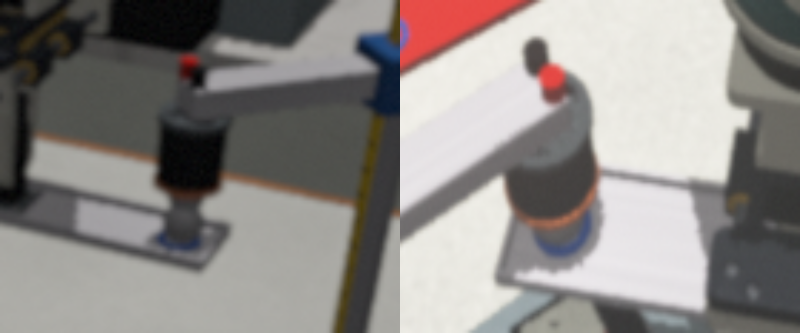

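The push is 1.94 N by moment and 2.06 N by force, which matches half travel. The ball top is at 0.2254, about 6 mm above the rest face. The tray is level within 0.2° and the ball is under 2 mm off the axis. The wrist-camera ball fit found no points because the ball is now out of that view, but both fixed cameras see it. The crops show the ball in its ring against the pole, with the tray clear of everything. Handing in.

```bash
python3 -c "
from cell import manip,sensors
print(manip.job_done());s=sensors.observe();print(s['t'],s['eef_pos'],s['wrist_force'],s['finger_gap'])"
```

```text
the job is handed in; nothing more can be done
None
the job is handed in; nothing more can be done
```

The job is handed in at about t = 15 s. The arm is holding the tray level, with the ball pressing the pole up to about half of its travel. The interface reports no verdict, so the result rests on my own last checks.

I gripped the aluminium tray about 7 mm on the ball side of its grip centre and lifted it level. I carried it in smooth ramps to the tester, moved in under the pole, and raised it in small steps. First contact came at TCP z of about 0.2207.

| Last check | Result |
|---|---|
| Push on the pole | 1.94 N from the wrist moment, 2.06 N from the wrist force (half travel is about 1.9 N) |
| Pole pressed in | about 6 mm, from the ball height in both fixed cameras and from the TCP rise since contact |
| Ball off the pole's axis | under 2 mm; the two cameras' fits of the axis differ by 2 to 3 mm, inside the 8 mm allowed |
| Tray tilt | under 0.2° |
| Grip and clearance | finger gap steady at 24 mm; the pictures show the tray clear of the tester and the meter |

- **Failed check:** the last ball fit from the wrist camera did not work, because at that height the ball was out of its view. The fixed cameras covered that check.
- **Not measured:** I did not measure whether the meter, bowl and side cutters stayed put. The arm passed well above the bowl and cutters, and the tray stayed above the meter.

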